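Turn the syrup carousel to the cup and hold it there

ROBOT

A 6-joint arm with a two-finger parallel gripper is mounted at the origin on the work surface. World frame = base frame: x ahead of the robot, y to its left, z up, the work surface at z = 0. Lengths are in m, angles in degrees, forces in N, time in s.
With the tool pointing down it reaches from about 0.325 to 0.85 m from the base axis. Payload 15.5 kg.
Tool frame: the origin (TCP) lies midway between the tips of the shut fingers; the grasp point (between the pads) lies 19 mm behind it; z points along the fingers, y is the line along which they close (so a half turn about z gives the same grasp; the last joint's range is limited). The gripper opens to 91 mm and grips with 3 to 60 N. Pads are 32 mm wide; open, the fingers measure 118 mm over their backs; the gripper's body (76 mm by 178 mm) begins 60 mm behind the grasp point.
Start: joints at [71.591, 28.281, 77.091, -0, 74.628, -5.472], TCP at [0.14, 0.609, 0.214] pointing down, gripper open.
Joint ranges: [-166.48, 166.48], [-47.26, 123.95], [12.59, 153.08], [-70.14, 250.14], [6.76, 159.57], [-176.63, 176.63]. Speed limits (degrees/s): [108.29, 108.29, 147.25, 172.46, 172.46, 172.46].

INTERFACE

Orientations are given as a 3x3 rotation matrix whose columns are the frame's x, y, z axes.
In Python, from bench import ctrl gives the robot as it stands. The module is installed in compiled form; this text tells all that it offers. Calls block until the motion is done:
- ctrl.goto(position, orientation): joint-space move of the TCP to a pose.
- ctrl.move_l(position, vel=0.15, ori=None, contact_N=None): straight line of the TCP; ori=None keeps the orientation; vel is the mean speed in m/s. With contact_N (N) it stops when the force on the tool has changed by that much, and returns True; else False.
- ctrl.movej(angles): joint-space move.
- ctrl.command_gripper(opening): opening from 0.0 (shut) to 1.0 (fully open); the grip force is fixed at half the most; returns when the fingers have stopped.
- ctrl.sleep(seconds).
- ctrl.ik(position, orientation): joint angles nearest the present ones, or None.
- ctrl.read_camera(name): name is "scene" or "top" or "wrist"; returns the picture (400x640x3 uint8, blue, green, red); there is no depth.
- ctrl.camera_params(name): a dict with "fx", "fy", "cx", "cy" (pixels), "pose" (4x4, takes a point from camera to world coordinates); the wrist camera has in their place "T_tool_cam" (4x4, takes a point from camera to tool coordinates, whose origin is the TCP and whose axes are the flange's). Camera axes: x right, y up, looking along -z (the intrinsics and any distortion apply to the point x, -y, -z); pixel columns grow to the right and rows downward; lengths in m; the calibration is good to about 2 mm. A picture is of the moment at which its call begins: read the wrist's pose just before it. camera_params takes no time and is no camera call.
A pose or a line that the arm cannot do raises ctrl.MotionError and nothing moves.
- ctrl.sign_off(): hands the job in; it is judged then, once.
Readings, each from a call of its own:
- ctrl.current_t(): time.
- ctrl.current_q(): joint angles.
- ctrl.current_dq(): joint speeds.
- ctrl.current_effort(): joint torques, N m.
- ctrl.current_tool_pos(): TCP position.
- ctrl.current_eef_rot(): TCP orientation.
- ctrl.current_contact_force(): force on the tool from outside, world axes, zero at the start.
- ctrl.current_wrist_torque(): the same for the moment, N m.
- ctrl.current_grip_width(): opening from 0.0 (shut) to 1.0 (fully open).
- ctrl.current_grasp_force(): force on a finger pad.
Only numpy, scipy, OpenCV 4.12 (cv2) and the standard library are available. Lean on these libraries where they do the work, as an engineer would, in place of code of your own. Each camera call takes 0.05 s, during which the arm holds its last target. There are 200 camera calls.

TASK

A colleague is about to pump a shot of syrup from the shorter of the two pump bottles. Take the carousel by the loop handle on top, turn it gently until that bottle's spout is over the middle of the cup waiting on the drip tray, and finish while still gripping the handle, holding the carousel still for the pumping. Leave the cup and everything else where it stands, and do not touch the bottles and jars.

Things in the scene. Friction and masses are not known exactly. Their poses are not given: they have to be found in the camera images.
- handle: steel loop handle with a wooden grip bar on the carousel's post, turns with it. Origin: middle of its level grip bar, on the turning axis, 274 mm above the counter. The bar runs along own x: 80 mm long, 12 mm thick (own y), 18 mm high (9 above and below the origin); under it a window 37 mm high, then the post. Pinch it across its thickness. At bar height all else is over 65 mm from the axis.
- axis (a point): point on the carousel's turning axis, on the counter mat 4 mm above the counter; it does not turn.
- carousel (a joint): turn of the carousel from its start (0), rad, positive counter-clockwise from above; turns endlessly either way on a bearing with friction (0.12 N m, more with speed), stays where left. Disc 284 mm across, its top 26 mm above the counter; five square wire pockets, 36 mm high, centred 100 mm from the axis, 72 degrees apart.
- short_pump: the shorter pump bottle, the wanted one: square brown bottle 60 x 60 x 100 mm with white pump, 175 mm tall in all, standing in a pocket; origin at the centre of its underside; its spout points outward along its own x.
- short_spout (a point): the mouth of the shorter bottle's spout, 85 mm out from the bottle's middle and 185 mm from the carousel axis, about 172 mm above the counter: this must be over the cup's middle.
- tall_pump: the taller pump bottle, otherwise alike: square brown bottle 60 x 60 x 140 mm, 215 mm tall in all, two pockets counter-clockwise (seen from above) from the shorter one; origin at the centre of its underside.
- canister: white round canister with wooden lid and knob, 62 mm across, 108 mm tall, in a pocket; origin at the centre of its underside.
- shaker: steel shaker with domed top, 60 mm across, 106 mm tall, in a pocket; origin at the centre of its underside.
- stirrer_pot: open steel pot with wooden stirrers, 60 mm across, 137 mm tall with the stirrers, in a pocket; origin at the centre of its underside.
- cup: the paper cup waiting on the drip tray, 72 mm across the mouth, 92 mm tall, origin at the centre of its underside 29 mm above the counter; it stands about 187 mm from the carousel axis, on the far side from the robot.
- cup_mouth (a point): centre of the cup's mouth, 92 mm above its underside, 121 mm above the counter.
- jug: small steel milk jug beside the drip tray, 76 mm across, 85 mm tall; origin at the centre of its underside. To be left alone.
- squeeze_bottle: white squeeze bottle beside the drip tray, 58 mm across, 151 mm tall; origin at the centre of its underside. To be left alone.
- carton: gable-top carton at the left, 95 x 95 x 254 mm; origin at the centre of its underside. To be left alone.
- lid_stack: stack of black cup lids at the right, 90 mm across, 40 mm high; origin at the centre of its underside. To be left alone.
There are look-alikes about, which are no part of the job. What is shaped like the canister but green or yellow is not meant.

How it is judged (in metres and radians):
On the way, in this order (a step that is already met when the one before it is completed fails the run):
1. the handle is gripped while the shorter bottle's spout is still well away from the cup (contact force between the fingers and handle above 3 N and horizontal distance between short_spout and cup_mouth above 0.08 m), for 0.2 s.
2. the shorter bottle's spout has been brought over the cup by the handle and stands still there (horizontal distance between short_spout and cup_mouth below 0.018 m and contact force between the fingers and handle above 3 N and velocity of joint carousel between -0.05 and 0.05 rad/s), for 0.3 s.
At the end, for the whole second after the job is handed in: Seen from above, the shorter bottle's spout is within 18 mm of the middle of the cup's mouth; carousel at rest (below 0.05 rad/s), fingers on its handle with over 3 N; all jars upright in their pockets, cup upright within 10 mm of its place, other things within 20 mm (all of step 2 and angle between each of short_pump, tall_pump, canister, shaker, stirrer_pot, cup's own z axis and vertical below 0.1 rad and horizontal distance between short_pump and axis between 0.088 and 0.112 m and horizontal distance between tall_pump and axis between 0.088 and 0.112 m and horizontal distance between canister and axis between 0.088 and 0.112 m and horizontal distance between shaker and axis between 0.088 and 0.112 m and horizontal distance between stirrer_pot and axis between 0.088 and 0.112 m and height (world z) of each of short_pump, tall_pump, canister, shaker, stirrer_pot below 0.05 m and distance of cup from where it was at the start of the episode below 0.01 m and distance of each of jug, squeeze_bottle, carton, lid_stack from where it was at the start of the episode below 0.02 m); the arm keeps its last pose, push and grip.
It fails at once if a bottle, jar or pot on the carousel, or the cup, is touched by the robot with more than 2 N (contact force between any of the fingers, the arm and short_pump above 2 N or contact force between any of the fingers, the arm and tall_pump above 2 N or contact force between any of the fingers, the arm and canister above 2 N or contact force between any of the fingers, the arm and shaker above 2 N or contact force between any of the fingers, the arm and stirrer_pot above 2 N or contact force between any of the fingers, the arm and cup above 2 N).
It fails at once if the carousel is spun faster than 4.5 rad/s (velocity of joint carousel above 4.5 rad/s or velocity of joint carousel below -4.5 rad/s).
It fails at once if something on the carousel, or the cup, tips by more than 15 degrees (angle between any of short_pump, tall_pump, canister, shaker, stirrer_pot, cup's own z axis and vertical above 0.26 rad).
It fails at once if the cup is shifted by more than 15 mm, or the jug, squeeze bottle, carton or lid stack by more than 30 mm (distance of cup from where it was at the start of the episode above 0.015 m or distance of any of jug, squeeze_bottle, carton, lid_stack from where it was at the start of the episode above 0.03 m).
It also fails if it takes over 42 s, if anything falls off the work surface, if the arm or the gripper's body presses on something with over 40 N, if the wrist force passes 120 N, or if a joint passes its speed limit or range.

## Working session

There is one attempt and no reset: what is moved stays moved. The work goes in short steps, each a Python script; the robot and the scene stay as the last script left them, time stands still between calls to the robot, and variables do not carry over. Pictures are saved under pics/ and viewed, at most 10 in all, crops included, and the job is handed in when it is done.

```bash
mkdir -p pics; python3 - <<'E'
from bench import ctrl
import cv2,numpy as np
np.set_printoptions(precision=4,suppress=True)
for n in("scene","top"):
    cv2.imwrite(f"pics/{n}0.png",ctrl.read_camera(n)); print(n,ctrl.camera_params(n))
print(ctrl.camera_params("wrist"),ctrl.current_t(),ctrl.current_eef_rot())
E
```

```text
scene {'fx': 413.97893822181663, 'fy': 413.97893822181663, 'cx': 325.53211519990583, 'cy': 208.2363420515802, 'pose': array([[-0.7526, -0.5428,  0.3727,  1.1893],
       [ 0.6584, -0.6131,  0.4365,  0.7774],
       [-0.0084,  0.5739,  0.8189,  1.5908],
       [ 0.    ,  0.    ,  0.    ,  1.    ]])}
top {'fx': 492.13747000215784, 'fy': 492.13747000215784, 'cx': 319.85648569353253, 'cy': 198.06968759629288, 'pose': array([[ 0.0049,  0.9922, -0.1243,  0.3111],
       [-0.9999,  0.0064,  0.0114,  0.0363],
       [ 0.0121,  0.1242,  0.9922,  1.8085],
       [ 0.    ,  0.    ,  0.    ,  1.    ]])}
{'fx': 300.67451153003225, 'fy': 300.67451153003225, 'cx': 320.99702730861713, 'cy': 203.2391318105645, 'T_tool_cam': array([[-0.0001,  0.9662,  0.2578,  0.0727],
       [ 1.    ,  0.0002, -0.0006, -0.0012],
       [-0.0007,  0.2578, -0.9662, -0.1701],
       [ 0.    ,  0.    ,  0.    ,  1.    ]])} 0.1 [[-0.9746  0.2238 -0.0003]
 [ 0.2238  0.9746 -0.001 ]
 [ 0.0001 -0.001  -1.    ]]
```

View pics/scene0.png

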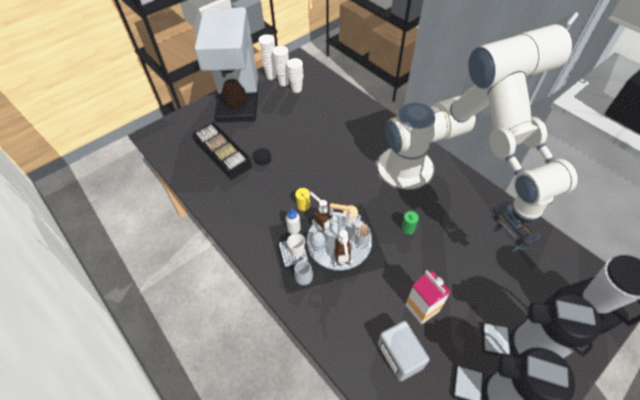

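View pics/top0.png

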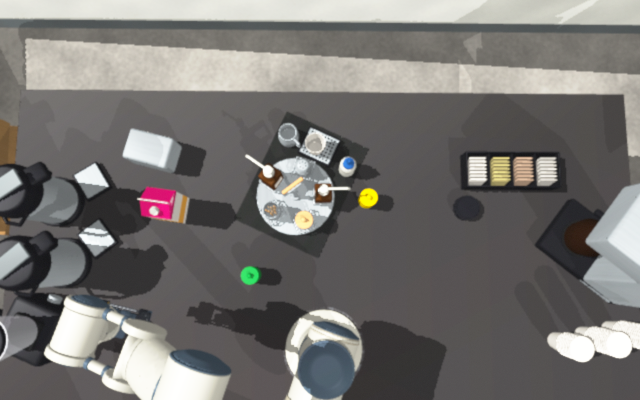

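The top view has two pump bottles: A at (268,172) with its spout to the upper left, and B at (322,192) with its spout to the right. A lies about 144° counter-clockwise of B, so B should be the shorter. The cup is near (315,147), on the drip tray. The yellow (368,198) and green (250,275) canisters are look-alikes. I'll confirm this in enlarged crops.

```bash
python3 - <<'E'
import cv2,numpy as np
a=cv2.resize(cv2.imread("pics/top0.png")[110:250,230:390],None,fx=4.5,fy=4.2,interpolation=cv2.INTER_CUBIC)
a=cv2.resize(cv2.imread("pics/top0.png")[115:245,235:385],None,fx=4,fy=4,interpolation=cv2.INTER_CUBIC)
b=cv2.resize(cv2.imread("pics/scene0.png")[175:295,270:390],None,fx=4,fy=4,interpolation=cv2.INTER_CUBIC)
cv2.imwrite("pics/ctop.png",a);cv2.imwrite("pics/cscene.png",b)
E
```

```text
(no output)
```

View pics/ctop.png

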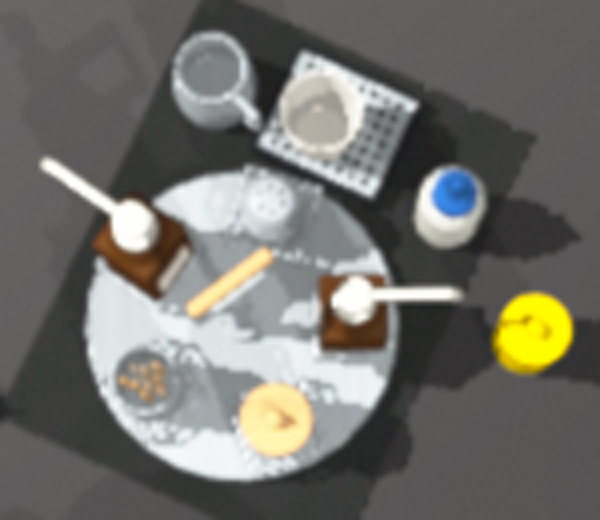

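View pics/cscene.png

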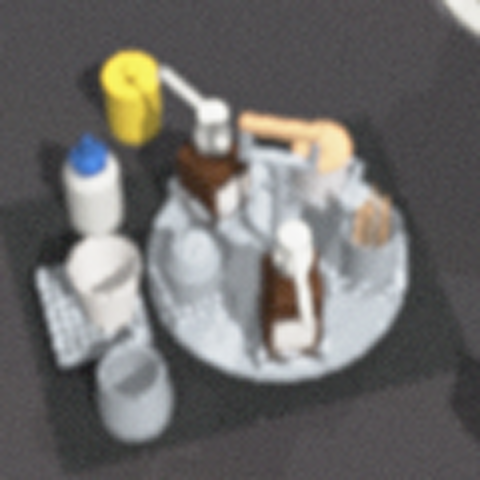

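Bottle B, at top-view pixel (322,192), is the shorter one. The scene crop agrees, showing the other bottle taller. In the top view the bar runs from about (282,192) to (302,179), the cup mouth is at about (315,144) and B's spout tip at about (350,189).

```bash
cat > h.py <<'E'
from bench import ctrl
import cv2,numpy as np
np.set_printoptions(precision=4,suppress=True)
def ray(p,z,name="top",pose=None):
    k=ctrl.camera_params(name); T=k["pose"] if pose is None else pose
    d=T[:3,:3]@np.array([(p[0]-k["cx"])/k["fx"],-(p[1]-k["cy"])/k["fy"],-1])
    return T[:3,3]+d*(z-T[2,3])/d[2]
def wpose():
    T=np.eye(4);T[:3,:3]=ctrl.current_eef_rot();T[:3,3]=ctrl.current_tool_pos()
    return T@ctrl.camera_params("wrist")["T_tool_cam"]
def down(yaw): # yaw of tool y axis, z down
    y=np.array([np.cos(yaw),np.sin(yaw),0]);z=np.array([0,0,-1.]);return np.c_[np.cross(y,z),y,z]
E
python3 - <<'E'
from h import *
im=cv2.imread("pics/top0.png");hsv=cv2.cvtColor(im,cv2.COLOR_BGR2HSV)
f=lambda x,y:(x/4+235-.375,y/4+115-.375)
m=cv2.inRange(hsv,(8,50,120),(25,255,255));m[:174]=0;m[195:]=0;m[:,:280]=0;m[:,306:]=0
c=max(cv2.findContours(m,0,1)[0],key=cv2.contourArea);r=cv2.minAreaRect(c);b=cv2.boxPoints(r);print(r)
P=np.array([ray(p,.281) for p in b]);h=P.mean(0)
e=[P[1]-P[0],P[2]-P[1]];e=max(e,key=np.linalg.norm);ang=np.arctan2(e[1],e[0])
print("handle",h,"len",np.linalg.norm(e),"yaw",np.degrees(ang))
print("disc",ray(f(242,325),.026),155/4/492*1.78)
cup=ray(f(322,115),.121);sp=ray(f(460,295),.174);ax=h
for n,p in(("cup",cup),("spout",sp),("bottle",ray(f(353,300),.175)),("tallspout",ray(f(45,163),.214))):
    v=p-ax;print(n,p,np.hypot(*v[:2]),np.degrees(np.arctan2(v[1],v[0])))
print(np.hypot(*h[:2]))
for yaw in (ang+np.pi/2,ang-np.pi/2):
  for d in(0,75):
    q=ctrl.ik([h[0],h[1],.255],down(yaw+np.radians(d)));print(d,q)
E
```

```text
((292.05999755859375, 185.0800323486328), (4.599999904632568, 25.60000228881836), 53.13010025024414)
handle [0.543 0.106 0.281] len 0.08041954519242311 yaw -52.28901926488315
disc [0.5419 0.1061 0.026 ] 0.1401930894308943
cup [0.7156 0.0344 0.121 ] 0.18682302876695567 -22.546668579054376
spout [ 0.5493 -0.0823  0.174 ] 0.18846919108798896 -88.08324526406561
bottle [0.5444 0.0075 0.175 ] 0.09853118847458103 -89.22962942564222
tallspout [0.6511 0.2624 0.214 ] 0.19009634636826808 55.35962811950688
0.5532937739637832
0 [  4.8653  20.2445  84.0016  -0.      75.7539 -32.8457]
75 [   4.8653   20.2445   84.0016   -0.       75.7539 -107.8457]
0 [  4.8653  20.2445  84.0016  -0.      75.7539 147.1543]
75 [ 4.8653 20.2445 84.0016 -0.     75.7539 72.1543]
```

All checks agree: the axis from the bar and from the disc centre match within 1 mm, the bar measures 80 mm, the cup lies at 187 mm and the spout at 188 mm. The turn needed is about +66°. Next I go above the handle and look from close by.

```bash
python3 - <<'E'
from h import *
R=down(np.radians(-52.29+90))
p=ctrl.current_tool_pos()
ctrl.move_l([p[0],p[1],.42],vel=.25)
ctrl.goto([.5425,.106,.40],R)
ctrl.sleep(.3)
W=wpose();im=ctrl.read_camera("wrist");cv2.imwrite("pics/w1.png",im);np.save("w1.npy",W)
print(ctrl.current_t(),ctrl.current_tool_pos(),ctrl.current_q())
E
```

```text
3.725 [0.5425 0.1062 0.4   ] [  4.8874  15.1072  69.3367   0.0004  95.5574 -32.8435]
```

View pics/w1.png

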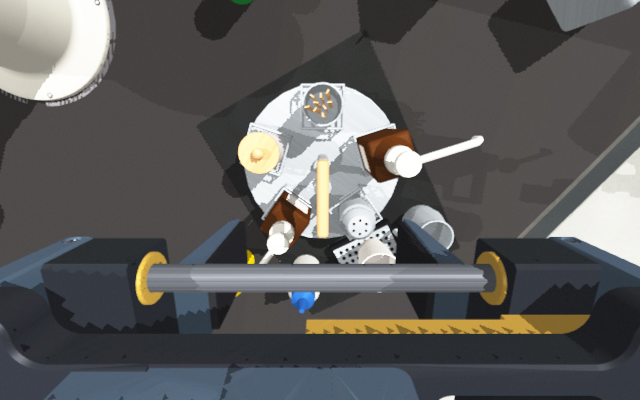

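The wrist view shows the bar upright from (322,158) to (322,236), centred between the fingers. I'll check it by ray casting, then descend and grip.

```bash
python3 - <<'E'
from h import *
W=np.load("w1.npy")
a,b=ray((322.5,157),.283,"wrist",W),ray((322.5,237),.283,"wrist",W);m=(a+b)/2
e=b-a;print(a,b,m,np.linalg.norm(e),np.degrees(np.arctan2(e[1],e[0])))
if np.hypot(m[0]-.5425,m[1]-.106)<.008:
    hit=ctrl.move_l([.5425,.106,.256],vel=.1,contact_N=8)
    print("hit",hit,ctrl.current_tool_pos())
    if not hit:
        ctrl.command_gripper(0.0);ctrl.sleep(.4)
        print(ctrl.current_grip_width(),ctrl.current_grasp_force(),ctrl.current_contact_force(),ctrl.current_t())
E
```

```text
[0.5179 0.1389 0.283 ] [0.5676 0.0749 0.283 ] [0.5428 0.1069 0.283 ] 0.08102112506792732 -52.194657241496415
hit False [0.5428 0.106  0.2565]
0.1349770574631864 29.996472001075745 [ 7.6057  7.6962 -5.8183] 6.9
```

The grip is good: 12.3 mm wide with 30 N. Next, turn gently with the last joint.

```bash
python3 - <<'E'
from h import *
q0=np.array(ctrl.current_q());t0=ctrl.current_t()
for i in range(1,12):
    q=q0.copy();q[5]-=6*i;ctrl.movej(q)
    if i==1: print("step time",ctrl.current_t()-t0)
    F=np.linalg.norm(ctrl.current_contact_force())
    if F>40 or ctrl.current_grasp_force()<5: print("abort",i,F);break
ctrl.sleep(.4)
print(ctrl.current_q(),ctrl.current_tool_pos(),ctrl.current_contact_force(),ctrl.current_grasp_force(),ctrl.current_t())
im=ctrl.read_camera("top");cv2.imwrite("pics/t2.png",im)
cv2.imwrite("pics/t2c.png",cv2.resize(im[90:250,220:400],None,fx=3,fy=3,interpolation=cv2.INTER_CUBIC))
W=wpose();np.save("w2.npy",W);cv2.imwrite("pics/w2.png",ctrl.read_camera("wrist"))
E
```

```text
step time 0.25
[  4.8293  20.167   83.9513  -0.0695  75.8046 -98.5545] [0.5433 0.1053 0.256 ] [ -3.7566 -14.8735   4.331 ] 29.974949955940247 10.05
```

View pics/t2c.png

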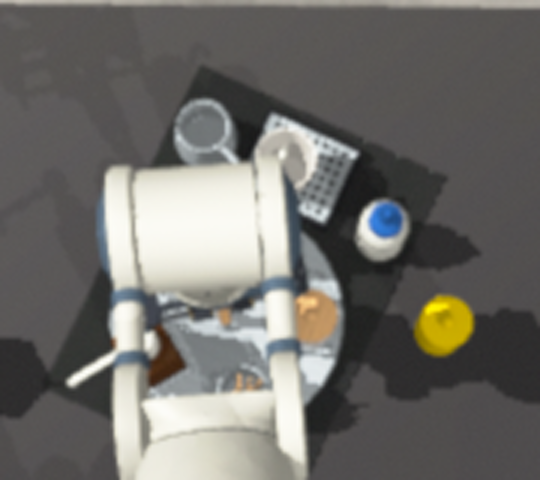

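View pics/w2.png

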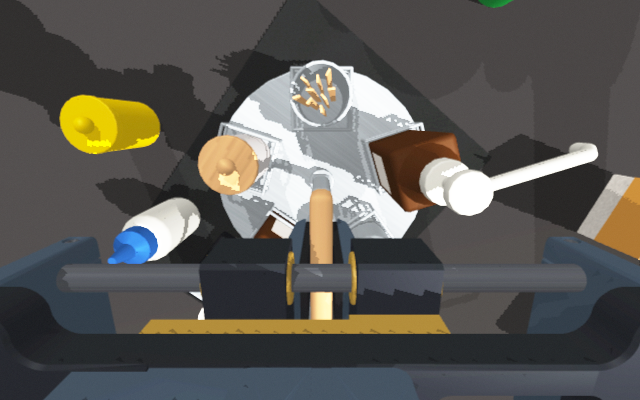

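The spout tip appears at about crop (283,152), inside the cup mouth. The tall bottle's spout tip at crop (70,383) gives a second check: 144° clockwise from it is the short spout.

```bash
python3 - <<'E'
from h import *
ax=np.array([.5428,.1063,0]);g=lambda x,y:(220+x/3-.33,90+y/3-.33)
cup=np.array([.7156,.0344,0])
W=np.load("w2.npy")
for n,p,o in(("tall top",ray(g(70,383),.214),144),("tall wrist",ray((594,151),.214,"wrist",W),144),("short",ray(g(283,152),.174),0)):
    v=p-ax;a=np.arctan2(v[1],v[0])-np.radians(o);s=ax+.185*np.array([np.cos(a),np.sin(a),0])
    print(n,p,np.hypot(*v[:2]),np.degrees(a),"err",np.hypot(*(s-cup)[:2]))
print(ray(g(285,157),.121))
E
```

```text
tall top [0.4463 0.2669 0.214 ] 0.18737383097104893 -23.00081505380179 err 0.002537421336957505
tall wrist [0.4466 0.277  0.214 ] 0.19590475642947927 -24.599486576556245 err 0.00686953206397167
short [0.7134 0.0383 0.174 ] 0.18363401631279588 -21.721160207607614 err 0.0035586059113807368
[0.7205 0.036  0.121 ]
```

All the estimates put the spout within about 7 mm of the cup's middle. The carousel is held still with 30 N on the grip, so I hand in.

```bash
python3 - <<'E'
from h import *
ctrl.sleep(.5);print(ctrl.current_grasp_force(),ctrl.current_t());print(ctrl.sign_off())
E
```

```text
29.978413581848145 10.65
the job is handed in; nothing more can be done
None
```

I turned the carousel about 66° counter-clockwise by its handle and handed the job in at 10.65 s; by my measurements the shorter bottle's spout is about 3 to 7 mm from the cup's middle (limit 18 mm), with the handle still gripped at 30 N, and no verdict came back.

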